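Unload the autoclave liners into the drying rack in order

TASK

Lift the four capped white liners out of the steel autoclave shells and stand them in the wire drying rack, one in each cell, in the same left-to-right order in which they stand now, so that the samples still match the logbook. Keep the liners upright all the way and set each one down on the rack's base; do not drop them.

Things in the scene. Friction and masses are not known exactly. Their poses are not given: they have to be found in the camera images.
- carrier: carrying rack (fixed) with the four autoclave shells in a row: steel base plate 100 x 350 mm, 4 mm thick, side rails 38 mm high, end plates with handles 66 mm high. Origin: centre of the underside, on the bench; y runs along the row to the robot's left. Places at y = +126, +42, -42, -126 mm, x = 0. Either rack may be the nearer; both lie across in front of the robot, turned under 10 degrees
- rack: wire drying rack (fixed), empty: base sheet 88 x 346 mm, its upper face 4 mm above the bench; wires 4 mm thick, their top 36 mm above the bench, form four square cells in a row, 80 mm clear each way. Origin: centre of the underside, on the bench; y runs along the row to the robot's left. Cell centres at y = +126, +42, -42, -126 mm, x = 0
- liner_25: loose white PTFE liner with its cap pushed on, the smallest: plain upright cylinder 36 mm in diameter, 62 mm tall, about 120 g. Starts inside shell_25, standing on its floor with the top 24 mm sticking out above the shell's rim. Origin: centre of its underside; z up its axis
- shell_25: open stainless autoclave shell without its lid, the smallest (fixed in the carrying rack, in any of its four places): 54 mm outside diameter, 48 mm tall, round bore 40 mm in diameter and 38 mm deep. Origin: centre of its underside, on the carrying rack's base plate; z up
- liner_50: loose white PTFE liner with its cap pushed on, the second smallest: plain upright cylinder 42 mm in diameter, 70 mm tall, about 170 g. Starts inside shell_50, standing on its floor with the top 24 mm sticking out above the shell's rim. Origin: centre of its underside; z up its axis
- shell_50: open stainless autoclave shell without its lid, the second smallest (fixed in the carrying rack, in any of its four places): 60 mm outside diameter, 56 mm tall, round bore 46 mm in diameter and 46 mm deep. Origin: centre of its underside, on the carrying rack's base plate; z up
- liner_75: loose white PTFE liner with its cap pushed on, the second largest: plain upright cylinder 48 mm in diameter, 78 mm tall, about 230 g. Starts inside shell_75, standing on its floor with the top 24 mm sticking out above the shell's rim. Origin: centre of its underside; z up its axis
- shell_75: open stainless autoclave shell without its lid, the second largest (fixed in the carrying rack, in any of its four places): 66 mm outside diameter, 64 mm tall, round bore 52 mm in diameter and 54 mm deep. Origin: centre of its underside, on the carrying rack's base plate; z up
- liner_100: loose white PTFE liner with its cap pushed on, the largest: plain upright cylinder 54 mm in diameter, 86 mm tall, about 300 g. Starts inside shell_100, standing on its floor with the top 24 mm sticking out above the shell's rim. Origin: centre of its underside; z up its axis
- shell_100: open stainless autoclave shell without its lid, the largest (fixed in the carrying rack, in any of its four places): 72 mm outside diameter, 72 mm tall, round bore 58 mm in diameter and 62 mm deep. Origin: centre of its underside, on the carrying rack's base plate; z up
There are look-alikes about, which are no part of the job. Leave any blue look-alike of the shell_100 alone.

How it is judged:
At the end, for the whole second after the job is handed in: Each liner stands upright (within 7 degrees) on the drying rack's base sheet (within 4 mm), inside the cell (within 30 mm of its centre) that has the same place from the left as its own shell has in the carrying rack; all released and at rest (((y of shell_25 in the frame of carrier between 0.096 and 0.156 m and y of liner_25 in the frame of rack between 0.096 and 0.156 m) or (y of shell_25 in the frame of carrier between 0.012 and 0.072 m and y of liner_25 in the frame of rack between 0.012 and 0.072 m) or (y of shell_25 in the frame of carrier between -0.072 and -0.012 m and y of liner_25 in the frame of rack between -0.072 and -0.012 m) or (y of shell_25 in the frame of carrier between -0.156 and -0.096 m and y of liner_25 in the frame of rack between -0.156 and -0.096 m)) and x of liner_25 in the frame of rack between -0.03 and 0.03 m and z of liner_25 in the frame of rack between 0 and 0.008 m and angle between each of liner_25, liner_50, liner_75, liner_100's own z axis and vertical below 0.12 rad and linear speed of each of liner_25, liner_50, liner_75, liner_100 below 0.02 m/s and angular speed of each of liner_25, liner_50, liner_75, liner_100 below 0.2 rad/s and ((y of shell_50 in the frame of carrier between 0.096 and 0.156 m and y of liner_50 in the frame of rack between 0.096 and 0.156 m) or (y of shell_50 in the frame of carrier between 0.012 and 0.072 m and y of liner_50 in the frame of rack between 0.012 and 0.072 m) or (y of shell_50 in the frame of carrier between -0.072 and -0.012 m and y of liner_50 in the frame of rack between -0.072 and -0.012 m) or (y of shell_50 in the frame of carrier between -0.156 and -0.096 m and y of liner_50 in the frame of rack between -0.156 and -0.096 m)) and x of liner_50 in the frame of rack between -0.03 and 0.03 m and z of liner_50 in the frame of rack between 0 and 0.008 m and ((y of shell_75 in the frame of carrier between 0.096 and 0.156 m and y of liner_75 in the frame of rack between 0.096 and 0.156 m) or (y of shell_75 in the frame of carrier between 0.012 and 0.072 m and y of liner_75 in the frame of rack between 0.012 and 0.072 m) or (y of shell_75 in the frame of carrier between -0.072 and -0.012 m and y of liner_75 in the frame of rack between -0.072 and -0.012 m) or (y of shell_75 in the frame of carrier between -0.156 and -0.096 m and y of liner_75 in the frame of rack between -0.156 and -0.096 m)) and x of liner_75 in the frame of rack between -0.03 and 0.03 m and z of liner_75 in the frame of rack between 0 and 0.008 m and ((y of shell_100 in the frame of carrier between 0.096 and 0.156 m and y of liner_100 in the frame of rack between 0.096 and 0.156 m) or (y of shell_100 in the frame of carrier between 0.012 and 0.072 m and y of liner_100 in the frame of rack between 0.012 and 0.072 m) or (y of shell_100 in the frame of carrier between -0.072 and -0.012 m and y of liner_100 in the frame of rack between -0.072 and -0.012 m) or (y of shell_100 in the frame of carrier between -0.156 and -0.096 m and y of liner_100 in the frame of rack between -0.156 and -0.096 m)) and x of liner_100 in the frame of rack between -0.03 and 0.03 m and z of liner_100 in the frame of rack between 0 and 0.008 m); the robot touches nothing.
It fails at once if a liner is tipped more than 35 degrees (angle between any of liner_25, liner_50, liner_75, liner_100's own z axis and vertical above 0.61 rad).
It fails at once if a liner is dropped (faster than 0.6 m/s with no finger on it) ((linear speed of liner_25 above 0.6 m/s and contact force between the fingers and liner_25 below 0.05 N) or (linear speed of liner_50 above 0.6 m/s and contact force between the fingers and liner_50 below 0.05 N) or (linear speed of liner_75 above 0.6 m/s and contact force between the fingers and liner_75 below 0.05 N) or (linear speed of liner_100 above 0.6 m/s and contact force between the fingers and liner_100 below 0.05 N)).
It also fails if it takes over 99 s, if anything falls off the work surface, if the arm or the gripper's body presses on something with over 40 N, if the wrist force passes 120 N, or if a joint passes its speed limit or range.

ROBOT

A 6-joint arm with a two-finger parallel gripper is mounted at the origin on the work surface. World frame = base frame: x ahead of the robot, y to its left, z up, the work surface at z = 0. Lengths are in m, angles in rad, forces in N, time in s.
With the tool pointing down it reaches from about 0.25 to 0.725 m from the base axis. Payload 4 kg.
Tool frame: the origin (TCP) lies midway between the tips of the shut fingers; the grasp point (between the pads) lies 19 mm behind it (env.tcp_to_grasp is the z of the grasp point in the tool frame, in m); z points along the fingers, y is the line along which they close (so a half turn about z gives the same grasp; the last joint's range is limited). The gripper opens to 85 mm and grips with 20 to 120 N. Pads are 22 mm wide; open, the fingers measure 114 mm over their backs; the gripper's body (76 mm by 85 mm) begins 54 mm behind the grasp point. The pads swing forward as they close: fully open they stand 13 mm farther back than shut.
Start: joints at [1.225, 0.241, 0.005, 1.335, 0, 1.571], TCP at [0.169, 0.47, 0.231] pointing down, gripper open.
Joint ranges: [-2.72, 2.72], [-1.05, 1.87], [-1.09, 1.28], [-1.99, 2.15], [-1.42, 1.44], [-3.14, 3.14]. Speed limits (rad/s): [2.79, 2.79, 3.14, 3.14, 3.14, 3.14].

INTERFACE

Orientations are given as a 3x3 rotation matrix whose columns are the frame's x, y, z axes.
In Python, from cell import env, capture, get_calibration gives the robot as it stands.
- The arm moves only by the shell command python3 -m pendant 'ROWS' [FORCE]. ROWS is JSON, a list of rows, each a list of 7 numbers: the shift along the tool's x, y, z in cm, then the turn, a rotation vector about the tool's x, y, z in rad, then the opening, from -1 (shut) to 1 (fully open). A call has 1 to 20 rows; each row is the pose to reach, as a shift and turn from the pose commanded when the call began, along the tool's axes at that moment; what a row does not reach only later rows make up. A row lasts 1/12 s, in which the tool goes at most 41.7 mm and 7.16 degrees, less where a joint would pass 70% of its speed; a pose out of reach is approached as far as the arm can. A call with a gripper value outside its range is refused whole. The fingers move at their own pace and stop on an object; FORCE is the grip in N (left out, the last holds). Time passes only in rows, so rows that repeat a pose let the fingers close. It gives the time, the measured TCP pose, the force, the opening and the grip force at its end, in the units of the state.
- env.get_state(): the state, without advancing time (a new reading comes with each control period).
- capture(name): name is "scene" or "top"; returns the picture (420x560x3 uint8, blue, green, red); there is no depth.
- get_calibration(name): a dict with "K" (3x3 intrinsics, pixels), "xyz" and "orientation" of the camera in the world. Camera axes: x right, y up, looking along -z (the intrinsics and any distortion apply to the point x, -y, -z); pixel columns grow to the right and rows downward; lengths in m; the calibration is good to about 2 mm. A picture is of the moment at which its call begins. get_calibration takes no time and is no camera call.
- env.hand_in(): hands the job in; it is judged then, once.
The state is a dict: "t": time; "q": joint angles; "dq": joint speeds; "joint_torque": joint torques, N m; "tcp_pos": TCP position; "tool_rot": TCP orientation; "ft_force": force on the tool from outside, world axes, zero at the start; "wrist_torque": the same for the moment, N m; "width": opening from 0.0 (shut) to 1.0 (fully open); "grip_force": force on a finger pad.
Only numpy, scipy, OpenCV 4.12 (cv2) and the standard library are available. Lean on these libraries where they do the work, as an engineer would, in place of code of your own. Each camera call takes 0.05 s, during which the arm holds its last target. There are 200 camera calls.

## Working session

There is one attempt and no reset: what is moved stays moved. The work goes in short steps, Python scripts to look and compute and a shell command to move; the robot and the scene stay as the last step left them, time stands still between calls to the robot, and variables do not carry over. Pictures are saved under pics/ and viewed, at most 14 in all, crops included, and the job is handed in when it is done.

```bash
mkdir -p pics; ls; python3 - <<'E'
from cell import env,capture,get_calibration
import cv2
for n in("scene","top"):
    cv2.imwrite(f"pics/{n}0.png",capture(n)); c=get_calibration(n); print(n,c)
s=env.get_state();print(s,env.tcp_to_grasp)
E
```

```text
pics
scene {'K': array([[464.14211424,   0.        , 287.58253061],
       [  0.        , 464.14211424, 210.8464643 ],
       [  0.        ,   0.        ,   1.        ]]), 'xyz': array([ 0.75239925, -0.41173928,  0.85036657]), 'orientation': array([[ 0.83177624, -0.48539805,  0.26932697],
       [ 0.55493831,  0.7149892 , -0.42524571],
       [ 0.01384757,  0.50316913,  0.864077  ]])}
top {'K': array([[448.04689996,   0.        , 283.22906807],
       [  0.        , 448.04689996, 210.56455323],
       [  0.        ,   0.        ,   1.        ]]), 'xyz': array([ 0.43414738, -0.00699494,  0.85359374]), 'orientation': array([[-0.01422542,  0.99887058, -0.04533435],
       [-0.99903654, -0.01231602,  0.04212258],
       [ 0.04151667,  0.04588988,  0.99808341]])}
{'t': 0.1, 'q': array([ 1.22500272e+00,  2.41359998e-01,  3.90336365e-03,  1.33520622e+00,
       -3.48955418e-05,  1.57080814e+00]), 'dq': array([ 0.00032098, -0.00178745,  0.0031103 ,  0.0015499 , -0.0001735 ,
       -0.0005545 ]), 'joint_torque': array([ 3.46345396e-04, -3.73137259e+01,  2.53010023e+01,  1.08797426e-02,
       -1.67264653e-05,  8.22188866e-06]), 'tcp_pos': array([0.16929635, 0.4698854 , 0.23050776]), 'tool_rot': array([[-9.40802780e-01,  3.38953935e-01, -5.99818141e-04],
       [ 3.38954464e-01,  9.40801119e-01, -1.76787180e-03],
       [-3.49175246e-05, -1.86652974e-03, -9.99998257e-01]]), 'ft_force': array([ 0.34245903,  0.58146598, -0.63830961]), 'wrist_torque': array([0.0115541 , 0.03646008, 0.03472766]), 'grip_force': 0.0, 'width': 1.001927957642765} -0.0187
```

View pics/scene0.png

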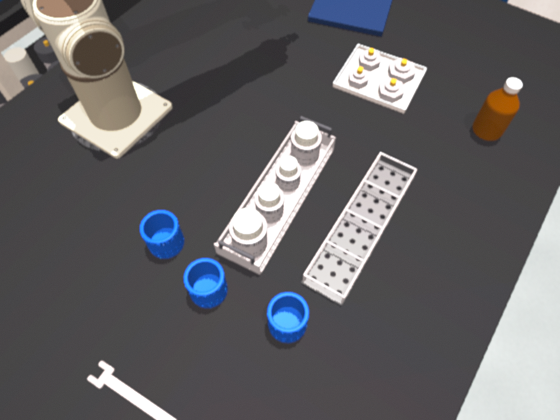

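View pics/top0.png

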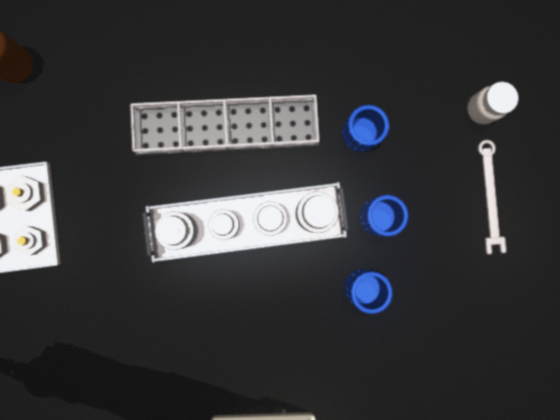

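The top view has the carrier nearer the robot with liners at (175,231), (224,223), (269,217) and (318,211). The empty rack is at (225,125). Three blue look-alikes at (366,127), (385,216) and (368,291), plus a lone white object at (493,102), are not part of the job. In the scene view the liners are at (307,135), (289,170), (269,200) and (248,230). Image left in the top view is +y.

```bash
python3 - <<'E'
import cv2,numpy as np
a=cv2.imread("pics/top0.png");b=cv2.imread("pics/scene0.png")
A=a[85:275,120:360]; B=b[110:310,205:425]
f=lambda I,s:np.uint8(255*(cv2.resize(I,None,fx=s,fy=s,interpolation=cv2.INTER_CUBIC)/255.)**2.5)
cv2.imwrite("pics/cropA.png",f(A,3.3));cv2.imwrite("pics/cropB.png",f(B,3))
E
```

```text
(no output)
```

View pics/cropA.png

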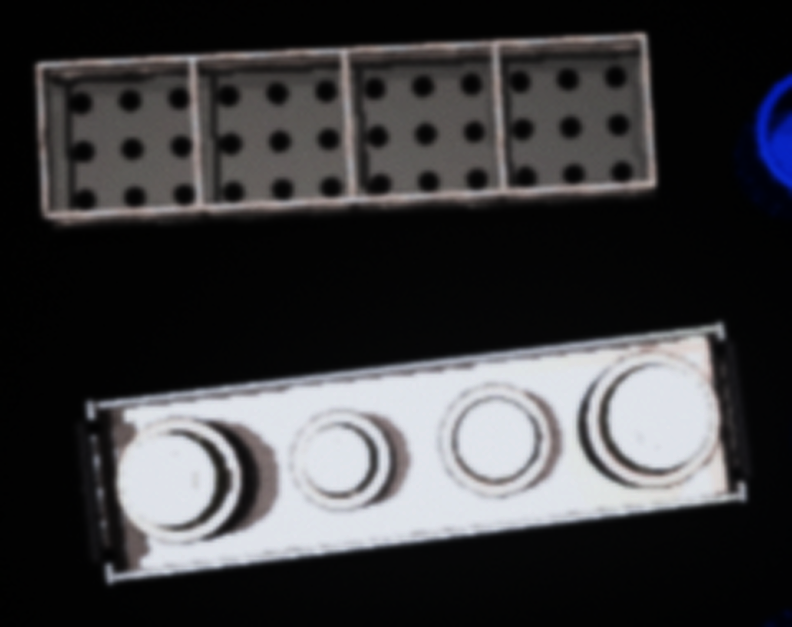

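View pics/cropB.png

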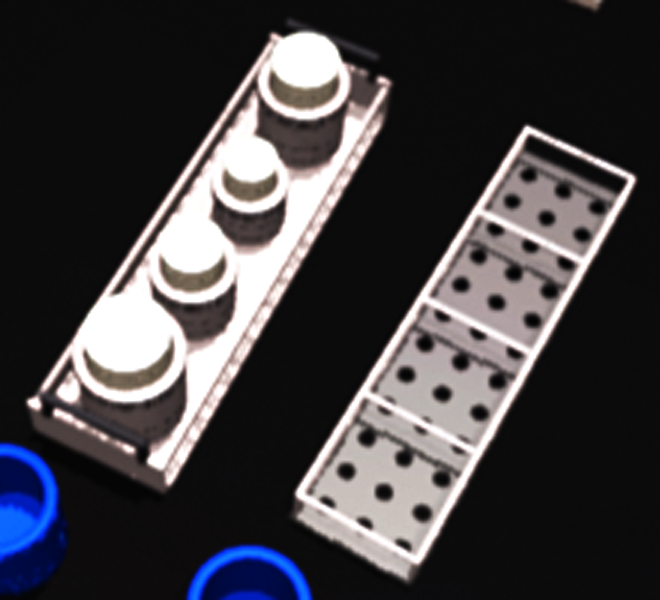

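The crops show the liners clearly. In left-to-right order they look like 75, 25, 50, 100, judged by top diameter. The crop-A discs are at about (170,478), (337,459), (495,438) and (660,418), and the crop-B tops at (306,66), (250,161), (191,243) and (128,330). Rack top-wire corners are at A (40,64), (647,36), (655,186), (44,216) and B (527,129), (634,179), (411,565), (297,494). None of the blue cups is in the carrier, so they stay alone.

```bash
cat > h.py <<'E'
import numpy as np,cv2
from cell import env,capture,get_calibration
def ray(n,p):
    c=get_calibration(n);d=np.linalg.inv(c["K"])@[p[0],p[1],1.]
    d=c["orientation"]@(d*[1,-1,-1]);return c["xyz"],d/np.linalg.norm(d)
def plane(n,p,z):
    o,d=ray(n,p);return o+d*(z-o[2])/d[2]
def tri(p,q):
    o,d=ray("top",p);e,f=ray("scene",q)
    s,t=np.linalg.lstsq(np.c_[d,-f],e-o,rcond=None)[0]
    return (o+s*d+e+t*f)/2,np.linalg.norm(o+s*d-e-t*f)
def delta(goal,yaw_y=None):
    "tool-axes shift (cm) to world goal, from measured pose; turn about z so tool y lies along yaw_y (rad)"
    s=env.get_state();R=s["tool_rot"];d=R.T@(np.array(goal)-s["tcp_pos"])*100
    a=None
    if yaw_y is not None:
        v=R.T@[np.cos(yaw_y),np.sin(yaw_y),0];a=np.arctan2(-v[0],v[1]);a=(a+np.pi/2)%np.pi-np.pi/2
    return d.round(2),a
E
python3 - <<'E'
from h import *
a=cv2.imread("pics/top0.png");b=cv2.imread("pics/scene0.png")
uA=lambda p:((p[0]+.5)/3.3-.5+120,(p[1]+.5)/3.3-.5+85)
uB=lambda p:((p[0]+.5)/3-.5+205,(p[1]+.5)/3-.5+110)
SA=[(170,478),(337,459),(495,438),(660,418)];SB=[(306,66),(250,161),(191,243),(128,330)]
def comp(I,seed,sc):
    g=cv2.resize(I.min(2),None,fx=4,fy=4,interpolation=cv2.INTER_CUBIC);out=[]
    for th in range(254,150,-6):
        n,l,st,ce=cv2.connectedComponentsWithStats(np.uint8(g>th));k=l[int(seed[1]*4+2),int(seed[0]*4+2)]
        if k and st[k,4]/16<sc:
            c,_=cv2.findContours(np.uint8(l==k),0,1);c=cv2.convexHull(max(c,key=len))
            out.append((th,st[k,4]/16,cv2.fitEllipse(c)))
    return out
for x,y in zip(SA,SB):
    u,v=uA(x),uB(y);print("--")
    for o in (comp(a,u,1200),comp(b,v,800)):
        for r in o[::3]: print(r[0],round(r[1]),((np.array(r[2][0])-1.5)/4).round(1),(np.array(r[2][1])/4).round(1))
    P,e=tri(u,v);print("hand",P.round(4),e.round(4))
C=[]
for x,y in zip([(40,64),(647,36),(655,186),(44,216)],[(527,129),(634,179),(411,565),(297,494)]):
    pass
SBc=[(634,179),(411,565),(297,494),(527,129)]
for x,y in zip([(40,64),(647,36),(655,186),(44,216)],SBc):
    P,e=tri(uA(x),uB(y));C.append(P);print("rack",P.round(4),e.round(4),plane("top",uA(x),.036).round(4))
E
```

```text
--
236 659 [173.4 230.1] [35.1 35.5]
254 360 [306.  135.1] [27.8 29. ]
236 458 [305.4 134.7] [28.5 31.1]
hand [0.4388 0.1516 0.0823] 0.0011
--
hand [0.4477 0.0668 0.0715] 0.001
--
236 369 [269.8 217.7] [21.5 22. ]
hand [ 0.4571 -0.0165  0.0827] 0.0017
--
236 750 [317.2 209.2] [33.  37.5]
254 742 [248.7 222.7] [34.9 45.3]
hand [ 0.4668 -0.1001  0.0996] 0.0012
rack [0.6697 0.2327 0.0331] 0.0003 [0.669 0.232 0.036]
rack [ 0.6841 -0.1064  0.0317] 0.0033 [ 0.6842 -0.1049  0.036 ]
rack [ 0.5997 -0.1081  0.0334] 0.0003 [ 0.5991 -0.1079  0.036 ]
rack [0.5847 0.2305 0.0318] 0.0013 [0.5844 0.2297 0.036 ]
```

```bash
cat >> h.py <<'E'
uA=lambda p:((p[0]+.5)/3.3-.5+120,(p[1]+.5)/3.3-.5+85)
uB=lambda p:((p[0]+.5)/3-.5+205,(p[1]+.5)/3-.5+110)
E
python3 - <<'E'
from h import *
SA=[(168.5,478),(339,460),(495.5,439),(660,417.5)];SB=[(307,57),(250,156),(191,242),(129,330)]
Y=np.array([126,42,-42,-126])/1e3;L=[]
for x,y,z in zip(SA,SB,(.092,.076,.084,.1)):
    P,e=tri(uA(x),uB(y));Q=plane("top",uA(x),z);L.append(Q[:2]);print(P.round(4),e.round(4),Q.round(4),plane("scene",uB(y),z).round(4))
L=np.array(L);c=L.mean(0);v=Y@L;th=np.arctan2(-v[0],v[1]);n=np.array([-np.sin(th),np.cos(th)])
print("carrier",c,th,(c+Y[:,None]*n).round(4).tolist())
c=np.array([.6341,.0625]);th=.0425;n=np.array([-np.sin(th),np.cos(th)]);print("rack",(c+Y[:,None]*n).round(4).tolist())
print(delta((.4388,.1516,.2305),.111))
E
```

```text
[0.4391 0.1504 0.0933] 0.0001 [0.4392 0.1507 0.092 ] [0.4386 0.1514 0.092 ]
[0.4476 0.0656 0.0785] 0.0004 [0.4475 0.0657 0.076 ] [0.4467 0.0673 0.076 ]
[ 0.4568 -0.0166  0.0836] 0.001 [ 0.4572 -0.0162  0.084 ] [ 0.4565 -0.0171  0.084 ]
[ 0.4672 -0.1     0.0998] 0.0016 [ 0.4666 -0.1004  0.1   ] [ 0.4679 -0.0996  0.1   ]
carrier [0.45260115 0.02494525] 0.10957752437289328 [[0.4388, 0.1502], [0.448, 0.0667], [0.4572, -0.0168], [0.4664, -0.1003]]
rack [[0.6287, 0.1884], [0.6323, 0.1045], [0.6359, 0.0205], [0.6395, -0.0634]]
(array([-36.14, -20.81,   0.04]), np.float64(1.1139916118468371))
```

```bash
python3 -m pendant '[[-9,-5.2,0,0,0,0.28,1],[-18,-10.4,0,0,0,0.56,1],[-27,-15.6,0,0,0,0.84,1],[-36.15,-20.9,0,0,0,1.11,1],[-36.15,-20.9,0,0,0,1.11,1],[-36.15,-20.9,0,0,0,1.11,1],[-36.15,-20.9,0,0,0,1.11,1],[-36.15,-20.9,0,0,0,1.11,1],[-36.15,-20.9,0,0,0,1.11,1],[-36.15,-20.9,0,0,0,1.11,1],[-36.15,-20.9,0,0,0,1.11,1],[-36.15,-20.9,0,0,0,1.11,1],[-36.15,-20.9,0,0,0,1.11,1],[-36.15,-20.9,0,0,0,1.11,1],[-36.15,-20.9,0,0,0,1.11,1],[-36.15,-20.9,0,0,0,1.11,1]]' 40; python3 -c "
from h import *
print(delta((.4388,.1504,.070),.110));s=env.get_state();print(s['tool_rot'].round(3),s['t'])
d=s['tool_rot'].T
for a in ((.4388,.1502),(.448,.0667),(.4572,-.0168),(.4664,-.1003)):
  print((d@(np.r_[a,0]-np.r_[.4388,.1504,0])*100).round(2))"
```

```text
t: 1.43
tcp_pos: [0.438, 0.1525, 0.2314]
tool_rot: [[-0.118, 0.993, -0.0], [0.993, 0.118, 0.0], [0.0, -0.0, -1.0]]
ft_force: [0.7, 1.2, 0.0]
width: 0.997
grip_force: 0.0
(array([-0.22,  0.06, 16.14]), np.float64(0.007800798040830337))
[[-0.118  0.993 -0.   ]
 [ 0.993  0.118  0.   ]
 [ 0.    -0.    -1.   ]] 1.4333
[-0.02 -0.   -0.  ]
[-8.42 -0.07 -0.  ]
[-16.82  -0.14  -0.  ]
[-25.22  -0.21  -0.  ]
```

```bash
python3 -m pendant '[[-0.1,0,3,0,0,0,1],[-0.2,0,6,0,0,0,1],[-0.2,0.05,9,0,0,0.01,1],[-0.2,0.05,12,0,0,0.01,1],[-0.2,0.05,14,0,0,0.01,1],[-0.2,0.05,15.5,0,0,0.01,1],[-0.2,0.05,16.4,0,0,0.01,1],[-0.2,0.05,16.4,0,0,0.01,1],[-0.2,0.05,16.4,0,0,0.01,1]]' 40; python3 -c "
from h import *
print(delta((.4388,.1504,.067),.110));cv2.imwrite('pics/s1.png',cv2.resize(capture('scene')[60:280,180:420],None,fx=2.5,fy=2.5))"
```

```text
t: 2.18
tcp_pos: [0.4393, 0.1499, 0.0676]
tool_rot: [[-0.106, 0.994, -0.0], [0.994, 0.106, -0.0], [-0.0, -0.0, -1.0]]
ft_force: [0.2, -0.1, 0.1]
width: 1.001
grip_force: 0.0
(array([ 0.06, -0.05,  0.06]), np.float64(-0.003779533217461495))
```

View pics/s1.png

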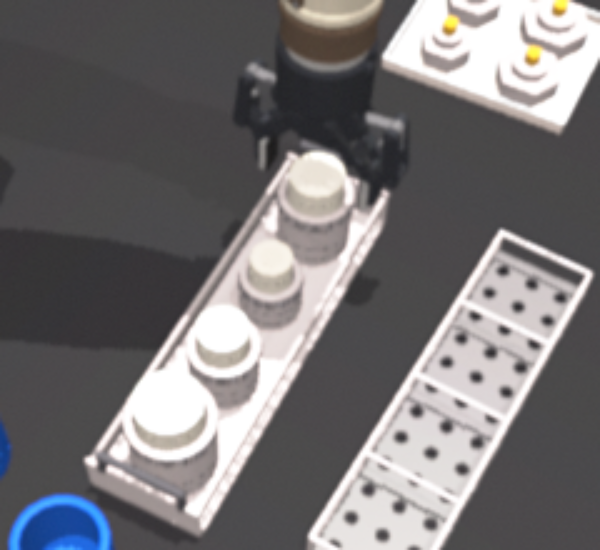

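The crop shows the open fingers on either side of the leftmost liner, at crop (318,185), centred and clear of the rails. Next I close the gripper.

```bash
python3 -m pendant '[[0,0,0,0,0,0,0.3],[0,0,0,0,0,0,0],[0,0,0,0,0,0,-0.3],[0,0,0,0,0,0,-0.5],[0,0,0,0,0,0,-1],[0,0,0,0,0,0,-1],[0,0,0,0,0,0,-1],[0,0,0,0,0,0,-1],[0,0,0,0,0,0,-1],[0,0,0,0,0,0,-1]]' 40;  python3 -m pendant '[[0,0,-0.5,0,0,0,-1],[0,0,-1,0,0,0,-1],[0,0,-1,0,0,0,-1]]' 40
```

```text
t: 3.07
tcp_pos: [0.44, 0.1495, 0.0684]
tool_rot: [[-0.105, 0.995, 0.002], [0.995, 0.105, 0.001], [0.001, 0.002, -1.0]]
ft_force: [-1.3, 0.1, 5.7]
width: 0.542
grip_force: 40.7
t: 3.32
tcp_pos: [0.44, 0.1494, 0.0782]
tool_rot: [[-0.105, 0.995, 0.001], [0.995, 0.105, 0.0], [0.0, 0.001, -1.0]]
ft_force: [0.9, -0.2, -1.9]
width: 0.545
grip_force: 41.8
```

```bash
python3 -m pendant '[[0,0,-1.5,0,0,0,-1],[0,0,-3,0,0,0,-1],[0,0,-5,0,0,0,-1],[0,0,-7,0,0,0,-1],[0,0,-8.5,0,0,0,-1],[0,0.5,-8.7,0,0,0,-1],[0.2,2,-8.7,0,0,0.01,-1],[0.5,4.5,-8.7,0,0,0.02,-1],[0.7,7,-8.7,0,0,0.03,-1],[1,9.5,-8.7,0,0,0.04,-1],[1.2,12,-8.7,0,0,0.05,-1],[1.4,14.5,-8.7,0,0,0.06,-1],[1.7,17,-8.7,0,0,0.06,-1],[1.8,18.5,-8.7,0,0,0.06,-1],[1.9,19.2,-8.7,0,0,0.06,-1],[1.9,19.2,-8.7,0,0,0.06,-1],[1.9,19.2,-8.7,0,0,0.06,-1]]' 40;  python3 -c "
from h import *
print(delta((.6287,.1884,.0584),.0425));cv2.imwrite('pics/s2.png',cv2.resize(np.hstack([capture('scene')[40:280,220:440],capture('top')[60:300,110:360]]),None,fx=1.7,fy=1.7))"
```

```text
t: 4.73
tcp_pos: [0.6279, 0.188, 0.1622]
tool_rot: [[-0.045, 0.999, -0.003], [0.999, 0.045, -0.001], [-0.001, -0.003, -1.0]]
ft_force: [-0.9, -0.3, -3.1]
width: 0.542
grip_force: 43.6
(array([ 0.04,  0.11, 10.38]), np.float64(0.0023337936730434272))
```

View pics/s2.png

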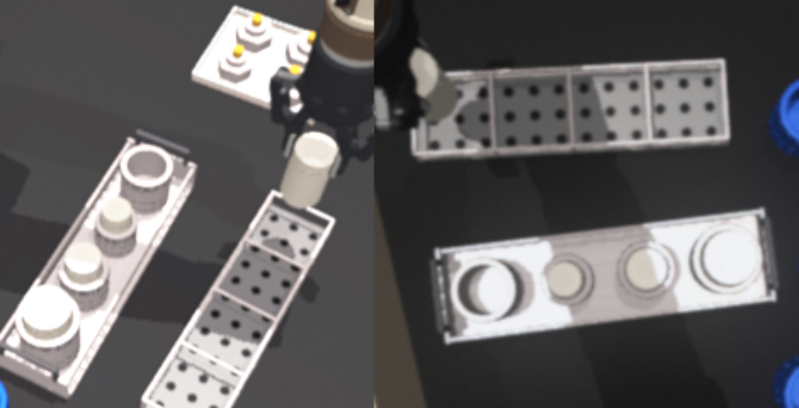

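The liner hangs upright in the gripper over the leftmost cell, and its shell is empty. Now I lower it.

```bash
python3 -m pendant '[[0,0.1,1.5,0,0,0,-1],[0,0.1,3.5,0,0,0,-1],[0,0.1,5.5,0,0,0,-1],[0,0.1,7.5,0,0,0,-1],[0,0.1,9,0,0,0,-1],[0,0.1,9.8,0,0,0,-1],[0,0.1,10.1,0,0,0,-1],[0,0.1,10.3,0,0,0,-1],[0,0.1,10.3,0,0,0,-1],[0,0.1,10.3,0,0,0,-1]]' 40;  python3 -c "
from h import *
print(delta((.6287,.1884,.0584),.0425))"
```

```text
t: 5.67
tcp_pos: [0.6302, 0.1886, 0.0627]
tool_rot: [[-0.045, 0.999, 0.002], [0.999, 0.045, 0.001], [0.001, 0.002, -1.0]]
ft_force: [0.0, 0.2, -3.2]
width: 0.543
grip_force: 43.6
(array([-0.02, -0.15,  0.43]), np.float64(0.0025078123681629982))
```

```bash
python3 -m pendant '[[0,-0.1,0.15,0,0,0,-1],[0,-0.1,0.25,0,0,0,-1],[0,-0.1,0.35,0,0,0,-1],[0,-0.1,0.4,0,0,0,-1],[0,-0.1,0.4,0,0,0,-1],[0,-0.1,0.4,0,0,0,-1]]' 40
```

```text
t: 6.17
tcp_pos: [0.6287, 0.1885, 0.0585]
tool_rot: [[-0.045, 0.999, 0.001], [0.999, 0.045, 0.0], [0.0, 0.001, -1.0]]
ft_force: [-1.8, -0.4, 5.2]
width: 0.541
grip_force: 44.4
```

```bash
python3 -m pendant '[[0,0,0,0,0,0,0.2],[0,0,0,0,0,0,0.4],[0,0,0,0,0,0,0.7],[0,0,0,0,0,0,1],[0,0,0,0,0,0,1],[0,0,0,0,0,0,1],[0,0,0,0,0,0,1],[0,0,-2,0,0,0,1],[0,0,-4,0,0,0,1],[0,0,-7,0,0,0,1],[0,0,-10,0,0,0,1],[0,0,-12,0,0,0,1],[0,0,-12,0,0,0,1]]' 40;  python3 -c "
from h import *
print(delta((.448,.0664,.056),.110))"
```

```text
t: 7.25
tcp_pos: [0.6314, 0.1892, 0.1837]
tool_rot: [[-0.045, 0.999, 0.01], [0.999, 0.045, 0.003], [0.003, 0.01, -1.0]]
ft_force: [2.3, -0.6, 1.3]
width: 1.001
grip_force: 0.0
(array([-11.48, -19.  ,  12.54]), np.float64(-0.06499728190003728))
```

```bash
python3 -m pendant '[[-1.5,-2.5,0,0,0,-0.01,1],[-3.5,-5.5,0,0,0,-0.02,1],[-5.5,-8.5,0,0,0,-0.04,1],[-7.5,-12,0,0,0,-0.06,1],[-9.5,-15.5,0,0,0,-0.065,1],[-11,-18.3,0,0,0,-0.065,1],[-11.5,-19,2,0,0,-0.065,1],[-11.5,-19,4,0,0,-0.065,1],[-11.5,-19,6,0,0,-0.065,1],[-11.5,-19,6,0,0,-0.065,1],[-11.5,-19,6,0,0,-0.065,1]]' 40;  python3 -c "
from h import *
print(delta((.448,.0664,.0555),.110))"
```

```text
t: 8.17
tcp_pos: [0.4425, 0.0647, 0.1164]
tool_rot: [[-0.11, 0.994, -0.003], [0.994, 0.11, -0.0], [-0.0, -0.003, -1.0]]
ft_force: [-0.4, 0.1, 0.9]
width: 1.0
grip_force: 0.0
(array([0.11, 0.59, 6.09]), np.float64(-8.711039375963736e-05))
```

```bash
python3 -m pendant '[[0.1,0.3,0,0,0,0,1],[0.1,0.55,1.5,0,0,0,1],[0.1,0.55,3,0,0,0,1],[0.1,0.55,4.5,0,0,0,1],[0.1,0.55,5.5,0,0,0,1],[0.1,0.55,6.0,0,0,0,1],[0.1,0.55,6.1,0,0,0,1],[0.1,0.55,6.1,0,0,0,1],[0.1,0.55,6.1,0,0,0,1]]' 40;  python3 -c "
from h import *
print(delta((.448,.0664,.0555),.110))"
```

```text
t: 8.92
tcp_pos: [0.4502, 0.0667, 0.0573]
tool_rot: [[-0.11, 0.994, 0.002], [0.994, 0.11, 0.0], [0.0, 0.002, -1.0]]
ft_force: [0.5, -0.2, 0.5]
width: 0.995
grip_force: 0.0
(array([-0.01, -0.22,  0.18]), np.float64(0.0001364698686534549))
```

```bash
python3 -m pendant '[[0,-0.2,0.15,0,0,0,1],[0,-0.2,0.15,0,0,0,1],[0,-0.2,0.15,0,0,0,0.3],[0,-0.2,0.15,0,0,0,0],[0,-0.2,0.15,0,0,0,-0.3],[0,-0.2,0.15,0,0,0,-0.6],[0,-0.2,0.15,0,0,0,-1],[0,-0.2,0.15,0,0,0,-1],[0,-0.2,0.15,0,0,0,-1],[0,-0.2,0.15,0,0,0,-1],[0,-0.2,0.15,0,0,0,-1],[0,-0.2,0.15,0,0,0,-1],[0,-0.2,0.15,0,0,0,-1],[0,-0.2,0.15,0,0,0,-1]]' 40; python3 -m pendant '[[0,0,-0.5,0,0,0,-1],[0,0,-1,0,0,0,-1],[0,0,-1,0,0,0,-1]]' 40;  python3 -c "
from h import *
print(delta((.6323,.1045,.0455),.0425))"
```

```text
t: 10.08
tcp_pos: [0.4474, 0.0663, 0.0551]
tool_rot: [[-0.11, 0.994, 0.001], [0.994, 0.11, 0.0], [-0.0, 0.001, -1.0]]
ft_force: [-0.6, 0.6, 4.3]
width: 0.403
grip_force: 39.8
t: 10.33
tcp_pos: [0.4474, 0.0663, 0.0654]
tool_rot: [[-0.11, 0.994, 0.0], [0.994, 0.11, 0.0], [0.0, 0.0, -1.0]]
ft_force: [-0.1, 0.6, -1.9]
width: 0.41
grip_force: 40.3
(array([ 1.77, 18.8 ,  2.  ]), np.float64(0.06744481912790645))
```

```bash
python3 -m pendant '[[0,0,-1.5,0,0,0,-1],[0,0,-3,0,0,0,-1],[0,0,-5,0,0,0,-1],[0,0,-7,0,0,0,-1],[0,0,-8.5,0,0,0,-1],[0,0.5,-8.7,0,0,0,-1],[0.2,2,-8.7,0,0,0.01,-1],[0.5,4.5,-8.7,0,0,0.02,-1],[0.7,7,-8.7,0,0,0.03,-1],[1,9.5,-8.7,0,0,0.04,-1],[1.2,12,-8.7,0,0,0.05,-1],[1.4,14.5,-8.7,0,0,0.06,-1],[1.6,16.5,-8.7,0,0,0.067,-1],[1.8,18,-8.7,0,0,0.067,-1],[1.8,18.8,-8.7,0,0,0.067,-1],[1.8,18.8,-8.7,0,0,0.067,-1],[1.8,18.8,-8.7,0,0,0.067,-1],[1.8,18.8,-8.7,0,0,0.067,-1],[1.8,18.8,-8.7,0,0,0.067,-1]]' 40;  python3 -c "
from h import *
print(delta((.6323,.1045,.0451),.0425))"
```

```text
t: 11.92
tcp_pos: [0.6311, 0.1046, 0.1513]
tool_rot: [[-0.043, 0.999, -0.001], [0.999, 0.043, -0.0], [-0.0, -0.001, -1.0]]
ft_force: [-0.7, -0.4, -0.8]
width: 0.405
grip_force: 41.8
(array([-0.02,  0.13, 10.62]), np.float64(0.0004348935981277613))
```

```bash
python3 -m pendant '[[0,0.1,1.5,0,0,0,-1],[0,0.1,3.5,0,0,0,-1],[0,0.1,5.5,0,0,0,-1],[0,0.1,7.5,0,0,0,-1],[0,0.1,9,0,0,0,-1],[0,0.1,9.8,0,0,0,-1],[0,0.1,10.1,0,0,0,-1],[0,0.1,10.3,0,0,0,-1],[0,0.1,10.3,0,0,0,-1],[0,0.1,10.3,0,0,0,-1],[0,0.1,10.3,0,0,0,-1],[0,0.1,10.3,0,0,0,-1]]' 40;  python3 -c "
from h import *
print(delta((.6323,.1045,.0451),.0425))"
```

```text
t: 12.92
tcp_pos: [0.6337, 0.105, 0.0499]
tool_rot: [[-0.043, 0.999, 0.002], [0.999, 0.043, 0.0], [0.0, 0.002, -1.0]]
ft_force: [0.8, -0.3, -0.1]
width: 0.405
grip_force: 41.8
(array([-0.04, -0.14,  0.48]), np.float64(0.0004700502141958829))
```

```bash
python3 -m pendant '[[0,-0.1,0.15,0,0,0,-1],[0,-0.1,0.25,0,0,0,-1],[0,-0.1,0.35,0,0,0,-1],[0,-0.1,0.42,0,0,0,-1],[0,-0.1,0.45,0,0,0,-1],[0,-0.1,0.45,0,0,0,-1],[0,-0.1,0.45,0,0,0,-1]]' 40
```

```text
t: 13.5
tcp_pos: [0.6321, 0.1048, 0.0451]
tool_rot: [[-0.043, 0.999, 0.0], [0.999, 0.043, 0.0], [0.0, 0.0, -1.0]]
ft_force: [-2.5, 0.5, 5.4]
width: 0.404
grip_force: 42.3
```

```bash
python3 -m pendant '[[0,0,0,0,0,0,0],[0,0,0,0,0,0,0.3],[0,0,0,0,0,0,0.7],[0,0,0,0,0,0,1],[0,0,0,0,0,0,1],[0,0,0,0,0,0,1],[0,0,0,0,0,0,1],[0,0,-2,0,0,0,1],[0,0,-4,0,0,0,1],[0,0,-7,0,0,0,1],[0,0,-10,0,0,0,1],[0,0,-12,0,0,0,1],[0,0,-12,0,0,0,1]]' 40; python3 -m pendant '[[-1.5,-2.5,0,0,0,-0.01,1],[-3.5,-5.5,0,0,0,-0.02,1],[-5.5,-8.5,0,0,0,-0.04,1],[-7.5,-11.5,0,0,0,-0.06,1],[-9.5,-14.8,0,0,0,-0.067,1],[-11,-17.4,0,0,0,-0.067,1],[-11.4,-18,1.5,0,0,-0.067,1],[-11.4,-18,3.5,0,0,-0.067,1],[-11.4,-18,5,0,0,-0.067,1],[-11.4,-18,5,0,0,-0.067,1],[-11.4,-18,5,0,0,-0.067,1],[-11.4,-18,5,0,0,-0.067,1],[-11.4,-18,5,0,0,-0.067,1]]' 40; python3 -c "
from h import *
print(delta((.4572,-.0166,.062),.110))
cv2.imwrite('pics/s3.png',cv2.resize(np.hstack([capture('scene')[40:280,220:440],capture('top')[60:300,110:360]]),None,fx=1.7,fy=1.7))"
```

```text
t: 14.58
tcp_pos: [0.6352, 0.1054, 0.1705]
tool_rot: [[-0.043, 0.999, 0.01], [0.999, 0.043, 0.002], [0.001, 0.01, -1.0]]
ft_force: [1.0, -1.1, 1.1]
width: 0.999
grip_force: 0.0
t: 15.67
tcp_pos: [0.458, -0.0167, 0.1152]
tool_rot: [[-0.11, 0.994, 0.002], [0.994, 0.11, -0.0], [-0.0, 0.002, -1.0]]
ft_force: [0.9, -0.0, 0.6]
width: 0.998
grip_force: 0.0
(array([ 0.02, -0.09,  5.32]), np.float64(0.00031959027182382194))
```

View pics/s3.png

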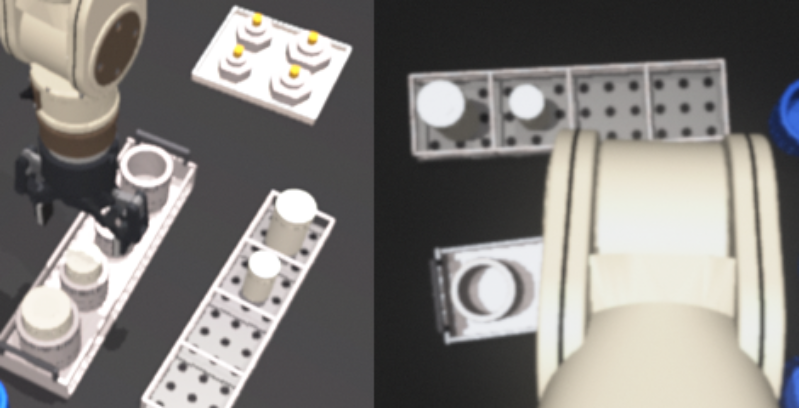

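Two liners stand in the first two cells, at crop (440,105) and (527,103). The gripper is above the third liner; its fingertip midpoint at crop (82,228) agrees with the TCP height.

```bash
python3 -m pendant '[[0,-0.1,1.5,0,0,0,1],[0,-0.1,3,0,0,0,1],[0,-0.1,4.3,0,0,0,1],[0,-0.1,5.0,0,0,0,1],[0,-0.1,5.3,0,0,0,1],[0,-0.1,5.3,0,0,0,1],[0,-0.1,5.3,0,0,0,1],[0,-0.1,5.3,0,0,0,1],[0,-0.1,5.3,0,0,0,1]]' 40;  python3 -c "
from h import *
print(delta((.4572,-.0166,.062),.110))"
```

```text
t: 16.52
tcp_pos: [0.4568, -0.017, 0.0621]
tool_rot: [[-0.11, 0.994, 0.002], [0.994, 0.11, -0.0], [-0.0, 0.002, -1.0]]
ft_force: [-0.2, 0.1, 0.6]
width: 1.003
grip_force: 0.0
(array([0.03, 0.04, 0.01]), np.float64(4.9003932471869405e-06))
```

```bash
python3 -m pendant '[[0,0,0,0,0,0,0.3],[0,0,0,0,0,0,0],[0,0,0,0,0,0,-0.3],[0,0,0,0,0,0,-0.6],[0,0,0,0,0,0,-1],[0,0,0,0,0,0,-1],[0,0,0,0,0,0,-1],[0,0,0,0,0,0,-1],[0,0,0,0,0,0,-1],[0,0,0,0,0,0,-1],[0,0,0,0,0,0,-1],[0,0,0,0,0,0,-1]]' 40; python3 -m pendant '[[0,0,-0.5,0,0,0,-1],[0,0,-1,0,0,0,-1],[0,0,-1,0,0,0,-1]]' 40;  python3 -c "
from h import *
print(delta((.6359,.0205,.055),.0425))"
```

```text
t: 17.52
tcp_pos: [0.4565, -0.0169, 0.0617]
tool_rot: [[-0.11, 0.994, 0.001], [0.994, 0.11, -0.0], [-0.0, 0.001, -1.0]]
ft_force: [0.5, -0.3, 5.7]
width: 0.475
grip_force: 40.2
t: 17.77
tcp_pos: [0.4562, -0.017, 0.0718]
tool_rot: [[-0.11, 0.994, 0.0], [0.994, 0.11, -0.0], [-0.0, 0.0, -1.0]]
ft_force: [0.3, 1.8, -1.9]
width: 0.473
grip_force: 41.4
(array([ 1.75, 18.27,  1.69]), np.float64(0.06748071647150988))
```

Set-down TCP is z = 0.0517.

```bash
python3 -m pendant '[[0,0,-1.5,0,0,0,-1],[0,0,-3,0,0,0,-1],[0,0,-5,0,0,0,-1],[0,0,-7,0,0,0,-1],[0,0,-8.5,0,0,0,-1],[0,0.5,-8.7,0,0,0,-1],[0.2,2,-8.7,0,0,0.01,-1],[0.5,4.5,-8.7,0,0,0.02,-1],[0.7,7,-8.7,0,0,0.03,-1],[1,9.5,-8.7,0,0,0.04,-1],[1.2,12,-8.7,0,0,0.05,-1],[1.4,14.5,-8.7,0,0,0.06,-1],[1.6,16.5,-8.7,0,0,0.067,-1],[1.75,17.8,-8.7,0,0,0.067,-1],[1.75,18.3,-8.7,0,0,0.067,-1],[1.75,18.3,-8.7,0,0,0.067,-1],[1.75,18.3,-8.7,0,0,0.067,-1],[1.75,18.3,-8.7,0,0,0.067,-1],[1.75,18.3,-8.7,0,0,0.067,-1]]' 40;  python3 -c "
from h import *
print(delta((.6359,.0205,.0517),.0425))"
```

```text
t: 19.35
tcp_pos: [0.6351, 0.0203, 0.1583]
tool_rot: [[-0.043, 0.999, -0.001], [0.999, 0.043, -0.0], [-0.0, -0.001, -1.0]]
ft_force: [0.7, 0.0, -1.5]
width: 0.474
grip_force: 43.8
(array([ 0.02,  0.09, 10.66]), np.float64(0.0001468493975695928))
```

```bash
python3 -m pendant '[[0,0.1,1.5,0,0,0,-1],[0,0.1,3.5,0,0,0,-1],[0,0.1,5.5,0,0,0,-1],[0,0.1,7.5,0,0,0,-1],[0,0.1,9,0,0,0,-1],[0,0.1,9.8,0,0,0,-1],[0,0.1,10.1,0,0,0,-1],[0,0.1,10.3,0,0,0,-1],[0,0.1,10.3,0,0,0,-1],[0,0.1,10.3,0,0,0,-1],[0,0.1,10.3,0,0,0,-1],[0,0.1,10.3,0,0,0,-1]]' 40;  python3 -c "
from h import *
print(delta((.6359,.0205,.0517),.0425))"
```

```text
t: 20.35
tcp_pos: [0.6378, 0.0206, 0.0564]
tool_rot: [[-0.043, 0.999, 0.002], [0.999, 0.043, 0.0], [-0.0, 0.002, -1.0]]
ft_force: [-0.2, 0.2, -2.0]
width: 0.473
grip_force: 43.8
(array([-0.  , -0.19,  0.47]), np.float64(0.0005615219869421484))
```

```bash
python3 -m pendant '[[0,-0.1,0.15,0,0,0,-1],[0,-0.1,0.25,0,0,0,-1],[0,-0.1,0.35,0,0,0,-1],[0,-0.1,0.42,0,0,0,-1],[0,-0.1,0.45,0,0,0,-1],[0,-0.1,0.45,0,0,0,-1],[0,-0.1,0.45,0,0,0,-1]]' 40
```

```text
t: 20.93
tcp_pos: [0.6361, 0.0206, 0.0518]
tool_rot: [[-0.043, 0.999, 0.001], [0.999, 0.043, 0.0], [0.0, 0.001, -1.0]]
ft_force: [-2.8, -0.4, 5.2]
width: 0.478
grip_force: 44.4
```

```bash
python3 -m pendant '[[0,0,0,0,0,0,0],[0,0,0,0,0,0,0.3],[0,0,0,0,0,0,0.7],[0,0,0,0,0,0,1],[0,0,0,0,0,0,1],[0,0,0,0,0,0,1],[0,0,0,0,0,0,1],[0,0,-2,0,0,0,1],[0,0,-4,0,0,0,1],[0,0,-7,0,0,0,1],[0,0,-10,0,0,0,1],[0,0,-12,0,0,0,1],[0,0,-12,0,0,0,1]]' 40; python3 -m pendant '[[-1.5,-2.5,0,0,0,-0.01,1],[-3.5,-5.5,0,0,0,-0.02,1],[-5.5,-8.5,0,0,0,-0.04,1],[-7.5,-11.5,0,0,0,-0.06,1],[-9.5,-14.5,0,0,0,-0.067,1],[-11,-17,0,0,0,-0.067,1],[-11.3,-17.5,1.5,0,0,-0.067,1],[-11.3,-17.5,3,0,0,-0.067,1],[-11.3,-17.5,4,0,0,-0.067,1],[-11.3,-17.5,4,0,0,-0.067,1],[-11.3,-17.5,4,0,0,-0.067,1],[-11.3,-17.5,4,0,0,-0.067,1],[-11.3,-17.5,4,0,0,-0.067,1]]' 40; python3 -c "
from h import *
print(delta((.4664,-.1002,.077),.110))"
```

```text
t: 22.02
tcp_pos: [0.6392, 0.0206, 0.177]
tool_rot: [[-0.043, 0.999, 0.01], [0.999, 0.043, 0.0], [-0.0, 0.01, -1.0]]
ft_force: [0.9, 0.1, 0.9]
width: 0.996
grip_force: 0.0
t: 23.1
tcp_pos: [0.4668, -0.0998, 0.1314]
tool_rot: [[-0.11, 0.994, 0.001], [0.994, 0.11, -0.0], [-0.0, 0.001, -1.0]]
ft_force: [-0.1, 0.1, 0.6]
width: 0.998
grip_force: 0.0
(array([-0.03, -0.05,  5.44]), np.float64(0.0003438863981632956))
```

```bash
python3 -m pendant '[[0,-0.05,1.5,0,0,0,1],[0,-0.05,3,0,0,0,1],[0,-0.05,4.3,0,0,0,1],[0,-0.05,5.1,0,0,0,1],[0,-0.05,5.4,0,0,0,1],[0,-0.05,5.4,0,0,0,1],[0,-0.05,5.4,0,0,0,1],[0,-0.05,5.4,0,0,0,1],[0,-0.05,5.4,0,0,0,1]]' 40;  python3 -c "
from h import *
print(delta((.4664,-.1002,.077),.110))"
```

```text
t: 23.85
tcp_pos: [0.4663, -0.1001, 0.0776]
tool_rot: [[-0.11, 0.994, 0.002], [0.994, 0.11, -0.0], [-0.001, 0.002, -1.0]]
ft_force: [0.0, 0.2, 0.5]
width: 1.003
grip_force: 0.0
(array([-0.01,  0.01,  0.06]), np.float64(1.4764217942886404e-05))
```

```bash
python3 -m pendant '[[0,0,0.05,0,0,0,0.3],[0,0,0.05,0,0,0,0.1],[0,0,0.05,0,0,0,-0.1],[0,0,0.05,0,0,0,-0.3],[0,0,0.05,0,0,0,-1],[0,0,0.05,0,0,0,-1],[0,0,0.05,0,0,0,-1],[0,0,0.05,0,0,0,-1],[0,0,0.05,0,0,0,-1],[0,0,0.05,0,0,0,-1],[0,0,0.05,0,0,0,-1],[0,0,0.05,0,0,0,-1]]' 45; python3 -m pendant '[[0,0,-0.5,0,0,0,-1],[0,0,-1,0,0,0,-1],[0,0,-1,0,0,0,-1]]' 45;  python3 -c "
from h import *
print(delta((.6395,-.0634,.067),.0425))"
```

```text
t: 24.85
tcp_pos: [0.4663, -0.1, 0.0771]
tool_rot: [[-0.11, 0.994, 0.002], [0.994, 0.11, -0.0], [-0.0, 0.002, -1.0]]
ft_force: [0.0, 0.1, 5.7]
width: 0.611
grip_force: 46.4
t: 25.1
tcp_pos: [0.4657, -0.1, 0.0868]
tool_rot: [[-0.11, 0.994, 0.0], [0.994, 0.11, -0.0], [-0.0, 0.0, -1.0]]
ft_force: [1.4, 0.7, -2.4]
width: 0.618
grip_force: 48.6
(array([ 1.72, 17.67,  1.98]), np.float64(0.0675460717921168))
```

Set-down TCP is z = 0.067.

```bash
python3 -m pendant '[[0,0,-1.5,0,0,0,-1],[0,0,-3,0,0,0,-1],[0,0,-5,0,0,0,-1],[0,0,-7,0,0,0,-1],[0,0,-8.5,0,0,0,-1],[0,0.5,-8.7,0,0,0,-1],[0.2,2,-8.7,0,0,0.01,-1],[0.5,4.5,-8.7,0,0,0.02,-1],[0.7,7,-8.7,0,0,0.03,-1],[1,9.5,-8.7,0,0,0.04,-1],[1.2,12,-8.7,0,0,0.05,-1],[1.4,14.5,-8.7,0,0,0.06,-1],[1.6,16.5,-8.7,0,0,0.067,-1],[1.7,17.5,-8.7,0,0,0.067,-1],[1.7,17.7,-8.7,0,0,0.067,-1],[1.7,17.7,-8.7,0,0,0.067,-1],[1.7,17.7,-8.7,0,0,0.067,-1],[1.7,17.7,-8.7,0,0,0.067,-1],[1.7,17.7,-8.7,0,0,0.067,-1]]' 45;  python3 -c "
from h import *
print(delta((.6395,-.0634,.067),.0425))"
```

```text
t: 26.68
tcp_pos: [0.6388, -0.0639, 0.1734]
tool_rot: [[-0.043, 0.999, -0.001], [0.999, 0.043, -0.0], [0.0, -0.001, -1.0]]
ft_force: [-0.6, -1.0, -3.6]
width: 0.607
grip_force: 52.0
(array([ 0.04,  0.08, 10.64]), np.float64(1.4314735420350999e-05))
```

```bash
python3 -m pendant '[[0,0.1,1.5,0,0,0,-1],[0,0.1,3.5,0,0,0,-1],[0,0.1,5.5,0,0,0,-1],[0,0.1,7.5,0,0,0,-1],[0,0.1,9,0,0,0,-1],[0,0.1,9.8,0,0,0,-1],[0,0.1,10.1,0,0,0,-1],[0,0.1,10.3,0,0,0,-1],[0,0.1,10.3,0,0,0,-1],[0,0.1,10.3,0,0,0,-1],[0,0.1,10.3,0,0,0,-1],[0,0.1,10.3,0,0,0,-1]]' 45;  python3 -c "
from h import *
print(delta((.6395,-.0634,.067),.0425))"
```

```text
t: 27.68
tcp_pos: [0.6414, -0.0636, 0.0714]
tool_rot: [[-0.043, 0.999, 0.002], [0.999, 0.043, -0.0], [-0.0, 0.002, -1.0]]
ft_force: [0.4, -0.3, -2.9]
width: 0.608
grip_force: 52.0
(array([ 0.03, -0.19,  0.44]), np.float64(0.0005058764033751828))
```

```bash
python3 -m pendant '[[0,-0.1,0.15,0,0,0,-1],[0,-0.1,0.25,0,0,0,-1],[0,-0.1,0.35,0,0,0,-1],[0,-0.1,0.4,0,0,0,-1],[0,-0.1,0.42,0,0,0,-1],[0,-0.1,0.42,0,0,0,-1],[0,-0.1,0.42,0,0,0,-1]]' 45
```

```text
t: 28.27
tcp_pos: [0.6398, -0.0637, 0.0672]
tool_rot: [[-0.043, 0.999, 0.001], [0.999, 0.043, -0.0], [-0.0, 0.001, -1.0]]
ft_force: [-2.7, -0.7, 4.7]
width: 0.613
grip_force: 52.8
```

```bash
python3 -m pendant '[[0,0,0,0,0,0,0.3],[0,0,0,0,0,0,0.5],[0,0,0,0,0,0,0.8],[0,0,0,0,0,0,1],[0,0,0,0,0,0,1],[0,0,0,0,0,0,1],[0,0,0,0,0,0,1],[0,0,-2,0,0,0,1],[0,0,-4,0,0,0,1],[0,0,-7,0,0,0,1],[0,0,-10,0,0,0,1],[0,0,-12,0,0,0,1],[0,-3,-13,0,0,0,1],[0,-7,-13,0,0,0,1],[0,-11,-13,0,0,0,1],[0,-15,-13,0,0,0,1],[0,-19,-13,0,0,0,1],[0,-22,-13,0,0,0,1],[0,-22,-13,0,0,0,1],[0,-22,-13,0,0,0,1]]' 45; python3 -c "
from h import *
cv2.imwrite('pics/s4.png',cv2.resize(np.hstack([capture('scene')[100:340,240:450],capture('top')[60:300,110:360]]),None,fx=1.7,fy=1.7))"
```

```text
t: 29.93
tcp_pos: [0.4186, -0.0731, 0.1967]
tool_rot: [[-0.042, 0.999, 0.001], [0.999, 0.042, -0.0], [-0.0, 0.001, -1.0]]
ft_force: [0.6, -0.6, 0.1]
width: 0.999
grip_force: 0.0
```

View pics/s4.png

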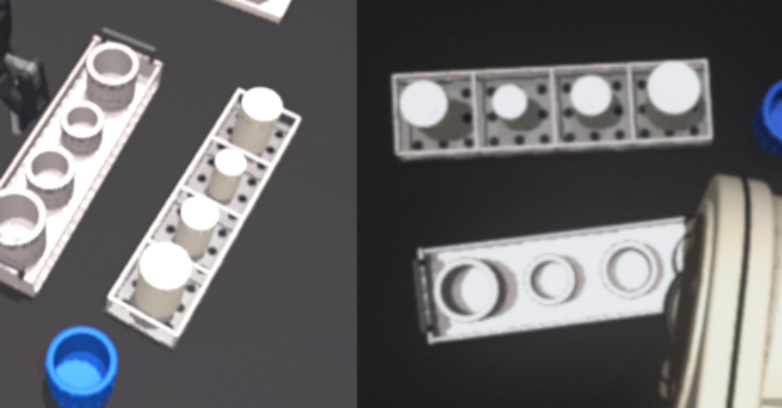

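All four liners stand upright in their cells, with tops at crop (423,104), (510,101), (591,95) and (673,88). All the shells are empty and the gripper is clear.

```bash
python3 -c "
from cell import env
print(env.hand_in())"
```

```text
the job is handed in; nothing more can be done
None
```

All four liners now stand upright and released in the drying rack, one per cell in their original left-to-right order (75, 25, 50, 100), and the job was handed in at about 30 s; hand-in returned no verdict.

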